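# Unstack the seasoning tubs into their colour-coded holders

## Robot

A 7-joint arm with a two-finger parallel gripper is mounted at the origin on a cart in front of the work surface, level with it; the furniture and walls round the work are solid. World frame = base frame: x ahead of the robot, y to its left, z up, the work surface at z = 0. Lengths are in m, angles in rad, forces in N, time in s.
With the tool pointing down it reaches from about 0.425 to 0.925 m from the base axis. Payload 6.8 kg.
Tool frame: the origin (TCP) lies midway between the tips of the shut fingers; the grasp point (between the pads) lies 19 mm behind it; z points along the fingers, y is the line along which they close (so a half turn about z gives the same grasp; the last joint's range is limited). The gripper opens to 85 mm and grips with 20 to 120 N. Pads are 22 mm wide; open, the fingers measure 114 mm over their backs; the gripper's body (76 mm by 85 mm) begins 54 mm behind the grasp point. The pads swing forward as they close: fully open they stand 13 mm farther back than shut.
Start: joints at [1.005, 0.477, 0.022, 1.555, -0.011, 1.109, -0.083], TCP at [0.298, -0.606, 0.231] pointing down, gripper open.
Joint ranges: [-2.96, 2.96], [-0.34, 2.1], [-1.41, 1.46], [0.24, 2.44], [-1.37, 4.51], [0.17, 1.92], [-2.96, 2.96]. Speed limits (rad/s): [2.39, 2.39, 3.14, 3.14, 3.14, 3.14, 3.14].

## Interface

Orientations are given as a unit quaternion [w, x, y, z].
In Python, from station import bot, imaging gives the robot as it stands.
- The arm moves only by the tool move_arm, never from a script. Its argument "commands" is a list that holds one entry, the list of rows, each a list of 7 numbers: the shift along the tool's x, y, z in m, then the turn, a rotation vector about the tool's x, y, z in degrees, then the finger opening in m, from 0 to 0.0854. In form: [[[x, y, z, rx, ry, rz, grip], ...]]. A call has 1 to 20 rows; each row shifts and turns the commanded pose from where the row before left it, along the tool's axes as they then stand; what a row does not reach is not made up. A row lasts 1/8 s, in which the tool goes at most 62.5 mm and 10.7 degrees, less where a joint would pass 70% of its speed; a pose out of reach is approached as far as the arm can. A call is refused whole if a number of a shift passes 0.0625 or a number of a turn 10.7, either way. A call with a gripper value outside its range is refused whole. The fingers move at their own pace and stop on an object; "squeeze" is the grip in N (left out, the last holds). Time passes only in rows, so rows that do not move let the fingers close. It gives the time, the measured TCP pose, the force, the opening and the grip force at its end, in the units of the state.
- bot.get_obs(): the state, without advancing time (a new reading comes with each control period).
- imaging.read_camera(name): name is "side" or "top" or "wrist"; returns the picture (384x512x3 uint8, red, green, blue); there is no depth.
- imaging.calibration(name): a dict with "intrinsics" (3x3 intrinsics, pixels), "extrinsics" (4x4, takes a point from camera to world coordinates); the wrist camera has in their place "mount" (4x4, takes a point from camera to tool coordinates, whose origin is the TCP and whose axes are the flange's). Camera axes: x right, y down, z forward; pixel columns grow to the right and rows downward; lengths in m; the calibration is good to about 2 mm. A picture is of the moment at which its call begins: read the wrist's pose just before it. calibration takes no time and is no camera call.
- bot.hand_in(): hands the job in; it is judged then, once.
The state is a dict: "t": time; "q": joint angles; "joint_vel": joint speeds; "joint_torque": joint torques, N m; "eef_pos": TCP position; "tool_rot": TCP orientation; "contact_force": force on the tool from outside, world axes, zero at the start; "torque": the same for the moment, N m; "gripper_width": opening from 0.0 (shut) to 1.0 (fully open); "grasp_force": force on a finger pad.
Only numpy, scipy, OpenCV 4.12 (cv2) and the standard library are available. Lean on these libraries where they do the work, as an engineer would, in place of code of your own. Each camera call takes 0.05 s, during which the arm holds its last target. There are 200 camera calls.

## Task

Set out the seasoning tubs for service: take the two stacks apart and stand each of the four tubs upright inside the holder of its own colour, flat on the holder's seat and within its rim. Never tip a tub over on the way, and leave the salt shaker and the kitchen timer where they are.

Things in the scene. Friction and masses are not known exactly. Their poses are not given: they have to be found in the camera images.
- blue_tub_center (a point): centre (half-way up, 28 mm above its underside) of the wide round storage tub with a blue lid and a blue band on its white wall: a closed upright cylinder 62 mm in diameter, 56 mm high, straight sides, about 0.18 kg; z is its upright axis. It stands on the worktop at the start with one of the narrow tubs on its lid; round the lid's edge runs a lip 2.5 mm high and 2.5 mm thick (so 58.5 mm overall), inside which the narrow tub rests loosely on the lid's flat top (56 mm up).
- yellow_tub_center (a point): centre (half-way up, 28 mm above its underside) of the wide round storage tub with a yellow lid and a yellow band on its white wall: a closed upright cylinder 62 mm in diameter, 56 mm high, straight sides, about 0.18 kg; z is its upright axis. It stands on the worktop at the start with one of the narrow tubs on its lid; round the lid's edge runs a lip 2.5 mm high and 2.5 mm thick (so 58.5 mm overall), inside which the narrow tub rests loosely on the lid's flat top (56 mm up).
- red_tub_center (a point): centre (half-way up, 28 mm above its underside) of the narrow round storage tub with a red lid and a red band on its white wall: a closed upright cylinder 50 mm in diameter, 56 mm high, straight sides, about 0.12 kg; z is its upright axis. It rests loosely on the lid of one of the two wide tubs at the start, underside 56 mm above the worktop; lift it straight up.
- green_tub_center (a point): centre (half-way up, 28 mm above its underside) of the narrow round storage tub with a green lid and a green band on its white wall: a closed upright cylinder 50 mm in diameter, 56 mm high, straight sides, about 0.12 kg; z is its upright axis. It rests loosely on the lid of one of the two wide tubs at the start, underside 56 mm above the worktop; lift it straight up.
- blue_seat (a point): centre of the seat of the blue holder: a shallow round blue dish with a dark pad ring, fixed to the worktop, 90 mm across outside, 80 mm inside; its seat (this point) is 3 mm above the worktop and its rim 7 mm above the worktop. A tub standing in it has its centre 28 mm above this point.
- yellow_seat (a point): centre of the seat of the yellow holder: a shallow round yellow dish with a dark pad ring, fixed to the worktop, 90 mm across outside, 80 mm inside; its seat (this point) is 3 mm above the worktop and its rim 7 mm above the worktop. A tub standing in it has its centre 28 mm above this point.
- red_seat (a point): centre of the seat of the red holder: a shallow round red dish with a dark pad ring, fixed to the worktop, 78 mm across outside, 68 mm inside; its seat (this point) is 3 mm above the worktop and its rim 7 mm above the worktop. A tub standing in it has its centre 28 mm above this point.
- green_seat (a point): centre of the seat of the green holder: a shallow round green dish with a dark pad ring, fixed to the worktop, 78 mm across outside, 68 mm inside; its seat (this point) is 3 mm above the worktop and its rim 7 mm above the worktop. A tub standing in it has its centre 28 mm above this point.
- salt_center (a point): centre (45 mm up) of the salt shaker, a bystander standing among the work: white body with a grey domed cap, 44 mm in diameter, 90 mm high, loose, to be left standing where it is
- timer_center (a point): centre (10 mm up) of the white kitchen timer, a bystander lying flat between the stacks: 62 x 62 x 20 mm, loose, to be left where it is
Mind the look-alikes: they are no part of the job. Of the things that look like the part that bears blue_seat, the larger one is meant. Of the things that look like the part that bears green_tub_center, the smaller one is meant.

How it is judged:
By the outcome, as a careful person would: the job done as asked, in the order asked, and still so for the second after the job is handed in, with the robot touching nothing.
It also fails if it takes over 120 s, if anything falls off the work surface, if the arm or the gripper's body presses on something with over 40 N, if the wrist force passes 120 N, or if a joint passes its speed limit or range.

## Working session

There is one attempt and no reset: what is moved stays moved. The work goes in short steps, Python scripts to look and compute and a tool call to move; the robot and the scene stay as the last step left them, time stands still between calls to the robot, and variables do not carry over. Pictures are saved under pics/ and viewed, at most 14 in all, crops included, and the job is handed in when it is done.

Besides the shell and the picture viewer there is one more tool, called after "Call:" as a command line: name --argument value ..., lists and objects as JSON in quotes. move_arm: Moves the arm, as the interface text tells. Its arguments: {"type":"object","properties":{"commands":{"type":"array","items":{"type":"array","items":{"type":"array","items":{"type":"number"}}}},"squeeze":{"type":"number"}},"required":["commands"]}

```bash
mkdir -p pics; ls
python3 - <<'E'
from station import bot, imaging
import cv2,numpy as np
for n in("side","top"):
    im=imaging.read_camera(n); cv2.imwrite(f"pics/{n}0.png",im[:,:,::-1])
    c=imaging.calibration(n); print(n,np.round(c["intrinsics"],1).tolist(),np.round(c["extrinsics"],3).tolist())
print(np.round(imaging.calibration("wrist")["mount"],3).tolist(),np.round(imaging.calibration("wrist")["intrinsics"],1).tolist())
o=bot.get_obs();print({k:np.round(v,3).tolist() for k,v in o.items()})
E
```

```text
pics
side [[385.9, 0.0, 253.0], [0.0, 385.9, 187.5], [0.0, 0.0, 1.0]] [[-0.962, -0.163, 0.22, 0.321], [-0.273, 0.637, -0.721, 0.698], [-0.022, -0.754, -0.657, 0.7], [0.0, 0.0, 0.0, 1.0]]
top [[476.2, 0.0, 252.3], [0.0, 476.2, 196.3], [0.0, 0.0, 1.0]] [[-0.024, -0.982, 0.19, 0.33], [-1.0, 0.02, -0.022, 0.013], [0.017, -0.19, -0.982, 1.13], [0.0, 0.0, 0.0, 1.0]]
[[0.0, -0.949, -0.316, 0.082], [1.0, 0.0, -0.0, 0.0], [0.0, -0.316, 0.949, -0.143], [0.0, 0.0, 0.0, 1.0]] [[265.0, 0.0, 257.9], [0.0, 265.0, 192.5], [0.0, 0.0, 1.0]]
{'t': 0.1, 'q': [1.005, 0.478, 0.022, 1.556, -0.011, 1.109, -0.083], 'joint_vel': [-0.003, -0.002, -0.0, -0.001, -0.001, -0.001, -0.001], 'joint_torque': [0.005, -59.776, 1.615, -28.195, 0.013, 0.005, -0.0], 'eef_pos': [0.298, -0.605, 0.23], 'tool_rot': [-0.001, 0.974, 0.227, -0.0], 'contact_force': [0.753, -0.02, 0.763], 'torque': [-0.0, -0.01, -0.017], 'grasp_force': 0.0, 'gripper_width': 1.003}
```

View pics/top0.png

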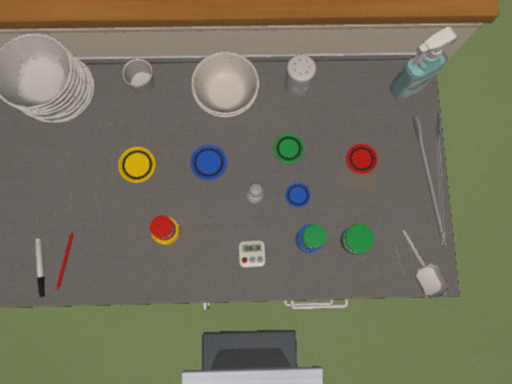

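View pics/side0.png

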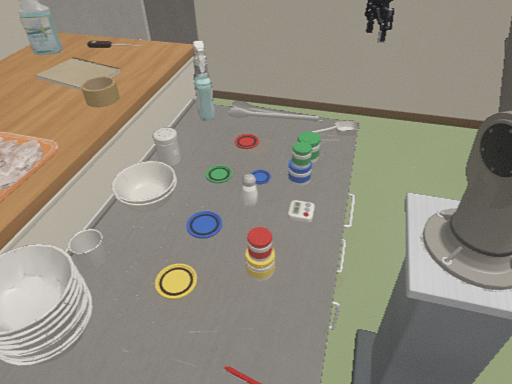

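```bash
cat > h.py <<'E'
from station import bot, imaging
import cv2,numpy as np
from scipy.spatial.transform import Rotation as R
HUE={'red':[(0,8),(172,180)],'yellow':[(20,33)],'green':[(50,85)],'blue':[(100,125)]}
def mask(im,c):
    h=cv2.cvtColor(im,cv2.COLOR_RGB2HSV);m=np.zeros(im.shape[:2],np.uint8)
    for a,b in HUE[c]: m|=cv2.inRange(h,(a,130,60),(b,255,255))
    return m
def cam(n):
    c=imaging.calibration(n)
    if n!="wrist": return c["intrinsics"],np.array(c["extrinsics"])
    o=bot.get_obs();T=np.eye(4);w=o["tool_rot"]
    T[:3,:3]=R.from_quat([w[1],w[2],w[3],w[0]]).as_matrix();T[:3,3]=o["eef_pos"]
    return c["intrinsics"],T@c["mount"]
def shoot(n):
    K,T=cam(n);return imaging.read_camera(n),K,T
def ray(K,T,px,z):
    d=T[:3,:3]@np.linalg.solve(K,[px[0],px[1],1]);return T[:3,3]+d*(z-T[2,3])/d[2]
def blobs(im,c,amin=60):
    cs,_=cv2.findContours(mask(im,c),cv2.RETR_EXTERNAL,cv2.CHAIN_APPROX_NONE)
    return [k for k in cs if cv2.contourArea(k)>amin]
def circ(K,T,k,z):
    """contour -> circle on plane z (algebraic fit): centre, diameter"""
    p=np.array([ray(K,T,q[0],z)[:2] for q in cv2.convexHull(k)])
    (x,y),r=cv2.minEnclosingCircle((p*1000).astype(np.float32));return round(x),round(y),round(2*r)
E
python3 - <<'E'
from h import *
im,K,T=shoot("top")
for c in HUE:
    for k in blobs(im,c):
        x,y,w,h=cv2.boundingRect(k)
        print(c,(x,y,w,h),[(z,circ(K,T,k,z/1000)) for z in(7,58,112)])
for n,p,z in(("salt top",(257,187),.09),("salt foot",(255,199),0),("timer",(252,254),.02)): print(n,ray(K,T,p,z).round(3))
cr=im[130:270,110:390]; cv2.imwrite("pics/c1.png",cv2.resize(cr,None,fx=2.8,fy=2.8,interpolation=cv2.INTER_CUBIC)[:,:,::-1])
E
```

```text
red (57, 233, 16, 58) [(7, (402, 429, 134)), (58, (399, 410, 128)), (112, (395, 390, 121))]
red (150, 215, 23, 25) [(7, (477, 207, 57)), (58, (471, 198, 55)), (112, (463, 188, 52))]
red (346, 143, 32, 31) [(7, (636, -281, 78)), (58, (622, -268, 75)), (112, (608, -254, 71))]
yellow (152, 218, 29, 28) [(7, (466, 194, 68)), (58, (460, 186, 65)), (112, (454, 178, 62))]
yellow (118, 147, 38, 36) [(7, (632, 267, 91)), (58, (618, 256, 87)), (112, (603, 243, 82))]
green (303, 225, 23, 22) [(7, (449, -156, 54)), (58, (443, -148, 52)), (112, (438, -140, 49))]
green (346, 224, 28, 29) [(7, (441, -263, 68)), (58, (436, -251, 65)), (112, (431, -237, 62))]
green (274, 134, 30, 29) [(7, (666, -103, 76)), (58, (651, -98, 72)), (112, (635, -93, 68))]
blue (297, 225, 24, 27) [(7, (444, -145, 64)), (58, (439, -138, 61)), (112, (434, -131, 58))]
blue (286, 183, 25, 24) [(7, (549, -121, 61)), (58, (539, -114, 58)), (112, (529, -108, 55))]
blue (190, 145, 37, 35) [(7, (635, 94, 89)), (58, (621, 91, 85)), (112, (606, 87, 80))]
salt top [ 0.552 -0.021  0.09 ]
salt foot [ 0.541 -0.018  0.   ]
timer [ 0.408 -0.007  0.02 ]
```

View pics/c1.png

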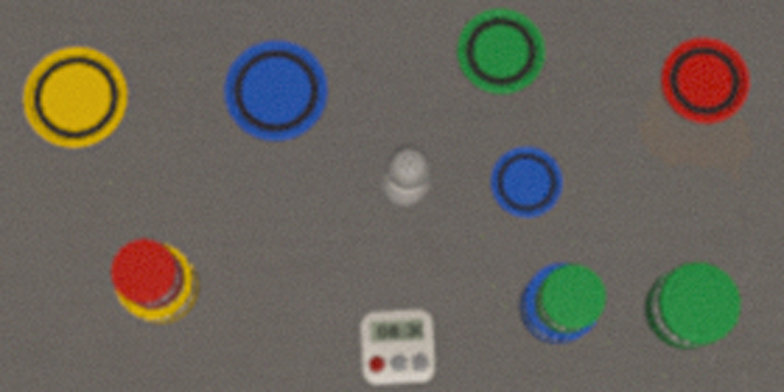

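Top view. Candidates:
- **Blue holder:** the large dish at (209,162), 89 mm across, is meant. The small dish at (298,195), 61 mm, is the decoy.
- **Green tub:** the small one on the blue stack at (313,238), 50 mm, is meant. The large one on the worktop at (358,239), 65 mm, is the decoy.
- **Red tub:** at (163,229), standing on the yellow tub.
- **Other holders:** yellow (137,164), green (289,148) and red (361,158).
- **Bystanders:** salt shaker (256,193) and timer (252,254).

The measured sizes match the description. I'll take the green tub first, with the fingers closing along world x.

Call:
move_arm --commands '[[[0,0,0,0,0,-10.7,0.085],[0,0,0,0,0,-10.7,0.085],[0,0,0,0,0,-10.7,0.085],[0,0,0,0,0,-10.7,0.085],[0,0,0,0,0,-10.7,0.085],[0,0,0,0,0,-10.4,0.085],[0.03,0.01,0,0,0,0,0.085],[0.045,0.014,0,0,0,0,0.085],[0.045,0.014,0,0,0,0,0.085],[0.045,0.014,0,0,0,0,0.085],[0.045,0.014,0,0,0,0,0.085],[0.045,0.014,0,0,0,0,0.085],[0.045,0.014,0,0,0,0,0.085],[0.045,0.014,0,0,0,0,0.085],[0.045,0.014,0,0,0,0,0.085],[0.045,0.014,0,0,0,0,0.085],[0.03,0.004,0,0,0,0,0.085],[0,0,0,0,0,0,0.085]]]' --squeeze 40

```text
t: 2.4
eef_pos: [0.4376, -0.1378, 0.2313]
tool_rot: [-0.0, 0.705, 0.71, 0.0]
contact_force: [-0.6, -0.3, -0.9]
gripper_width: 0.998
grasp_force: 0.0
```

```bash
cat >> h.py <<'E'
def look(zs,name=None):
    im,K,T=shoot("wrist");o=bot.get_obs()
    print("t",round(o["t"],1),"tcp",np.round(o["eef_pos"],4),"yaw",np.round(o["tool_rot"],3),"q",np.round(o["q"],2))
    for c,zz in zs.items():
        for k in blobs(im,c,150):print(c,cv2.boundingRect(k),[(z,circ(K,T,k,z/1000)) for z in zz])
    if name: cv2.imwrite(f"pics/{name}.png",im[:,:,::-1])
E
python3 -c "
from h import *
look({'green':(56,112),'blue':(58,)},'w1')"
```

```text
t 2.5 tcp [ 0.4373 -0.1396  0.2313] yaw [ 0.     0.706  0.709 -0.   ] q [ 0.63  0.15 -0.5   2.02  0.09  0.98  0.09]
green (231, 231, 50, 48) [(56, (436, -253, 74)), (112, (436, -219, 61))]
green (235, 218, 43, 20) [(56, (436, -222, 56)), (112, (437, -193, 46))]
green (235, 164, 48, 47) [(56, (439, -156, 61)), (112, (439, -139, 50))]
green (396, 112, 58, 57) [(56, (636, -96, 68)), (112, (601, -89, 56))]
blue (236, 145, 50, 40) [(58, (442, -134, 64))]
blue (316, 131, 44, 43) [(58, (533, -111, 53))]
blue (400, 0, 52, 12) [(58, (607, 45, 52))]
```

View pics/w1.png

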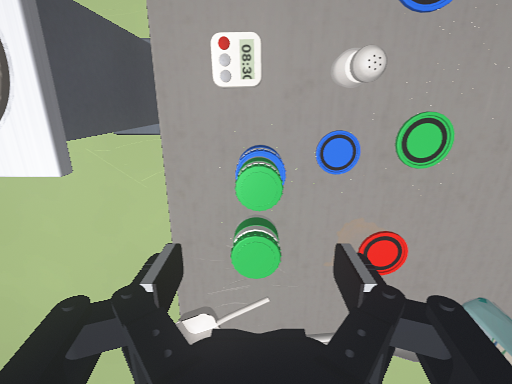

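The wrist view shows the green lid at (258,188), which gives (0.439, -0.139) and 50 mm across. That agrees with the top view, so I'll descend and grip.

Call:
move_arm --commands '[[[0,0.001,0.03,0,0,0,0.085],[0,0,0.03,0,0,0,0.085],[0,0,0.03,0,0,0,0.085],[0,0,0.03,0,0,0,0.085],[0,0,0.025,0,0,0,0.085],[0,0,0.018,0,0,0,0.085],[0,0,0,0,0,0,0.085],[0,0,0,0,0,0,0.06],[0,0,0,0,0,0,0.055],[0,0,0,0,0,0,0.045],[0,0,0,0,0,0,0.04],[0,0,0,0,0,0,0.04],[0,0,0,0,0,0,0.04],[0,0,0,0,0,0,0.04]]]' --squeeze 30

```text
t: 4.2
eef_pos: [0.4387, -0.1406, 0.0692]
tool_rot: [0.001, 0.706, 0.708, 0.0]
contact_force: [-1.1, -1.6, 6.8]
gripper_width: 0.581
grasp_force: 30.4
```

Call:
move_arm --commands '[[[0,0,-0.01,0,0,0,0.04],[0,0,-0.02,0,0,0,0.04],[0,0,-0.03,0,0,0,0.04],[0,0,-0.03,0,0,0,0.04],[0,0,-0.01,0,0,0,0.04],[0.003,0.018,0,0,0,0,0.04],[0.004,0.025,0,0,0,0,0.04],[0.005,0.028,0,0,0,0,0.04],[0.005,0.028,0,0,0,0,0.04],[0.005,0.028,0,0,0,0,0.04],[0.005,0.028,0,0,0,0,0.04],[0.005,0.028,0,0,0,0,0.04],[0.004,0.025,0,0,0,0,0.04],[0.001,0.019,0,0,0,0,0.04],[0,0,0,0,0,0,0.04]]]'

```text
t: 6.08
eef_pos: [0.6663, -0.1014, 0.166]
tool_rot: [-0.001, 0.706, 0.708, -0.0]
contact_force: [-0.3, -0.3, -2.3]
gripper_width: 0.578
grasp_force: 31.5
```

```bash
python3 -c "
from h import *
look({'green':(7,),'blue':(7,58),'red':(7,)},'w2')"
```

```text
t 6.1 tcp [ 0.6652 -0.1019  0.1662] yaw [-0.001  0.706  0.708 -0.001] q [ 0.37  0.58 -0.45  1.59  0.28  1.04 -0.15]
green (22, 286, 65, 54) [(7, (379, -302, 101))]
green (53, 264, 55, 41) [(7, (426, -253, 72))]
green (204, 231, 109, 101) [(7, (668, -253, 162))]
green (213, 205, 89, 43) [(7, (666, -191, 113))]
green (239, 157, 41, 40) [(7, (668, -101, 48))]
green (227, 145, 65, 59) [(7, (668, -102, 77))]
blue (10, 193, 69, 58) [(7, (401, -160, 87)), (58, (446, -137, 72))]
blue (46, 184, 51, 52) [(7, (435, -144, 69)), (58, (474, -123, 57))]
blue (136, 166, 52, 49) [(7, (551, -119, 62)), (58, (571, -102, 51))]
blue (203, 0, 49, 14) [(7, (636, 75, 46)), (58, (641, 59, 39))]
blue (186, 0, 83, 31) [(7, (636, 75, 79)), (58, (641, 59, 66))]
```

View pics/w2.png

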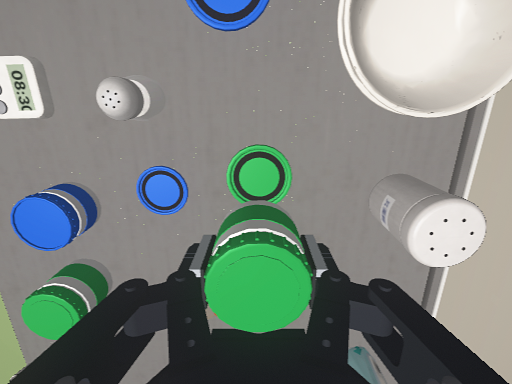

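The green tub is held upright and the green holder's ring sits at (259,175), which gives (0.668, -0.102). Lowering now.

Call:
move_arm --commands '[[[0,0.002,0.02,0,0,0,0.04],[0,0,0.03,0,0,0,0.04],[0,0,0.03,0,0,0,0.04],[0,0,0.03,0,0,0,0.04],[0,0,0.02,0,0,0,0.04],[0,0,0.01,0,0,0,0.04],[0,0,0.005,0,0,0,0.04],[0,0,0.002,0,0,0,0.04],[0,0,0,0,0,0,0.04]]]'

```text
t: 7.25
eef_pos: [0.6677, -0.1027, 0.022]
tool_rot: [0.0, 0.706, 0.708, 0.0]
contact_force: [0.9, 0.1, -1.2]
gripper_width: 0.582
grasp_force: 31.5
```

Call:
move_arm --commands '[[[0,0,0.003,0,0,0,0.04],[0,0,0.002,0,0,0,0.04],[0,0,0,0,0,0,0.04]]]'

```text
t: 7.62
eef_pos: [0.6673, -0.1027, 0.0164]
tool_rot: [0.0, 0.706, 0.708, 0.0]
contact_force: [0.3, -0.7, -0.8]
gripper_width: 0.581
grasp_force: 31.3
```

Call:
move_arm --commands '[[[0,0,0.001,0,0,0,0.04],[0,0,0,0,0,0,0.054],[0,0,0,0,0,0,0.06],[0,0,0,0,0,0,0.075],[0,0,0,0,0,0,0.085],[0,0,0,0,0,0,0.085],[0,0,-0.02,0,0,0,0.085],[0,0,-0.04,0,0,0,0.085],[0,0,-0.05,0,0,0,0.085],[0,0,-0.05,0,0,0,0.085],[0,-0.02,-0.02,0,0,0,0.085],[-0.004,-0.032,0,0,0,0,0.085],[-0.006,-0.035,0,0,0,0,0.085],[-0.006,-0.035,0,0,0,0,0.085],[-0.006,-0.035,0,0,0,0,0.085],[-0.006,-0.035,0,0,0,0,0.085],[-0.005,-0.032,0,0,0,0,0.085],[-0.001,-0.005,0,0,0,0,0.085],[0,0,0,0,0,0,0.085]]]'

```text
t: 10.0
eef_pos: [0.4391, -0.1372, 0.1964]
tool_rot: [0.001, 0.706, 0.708, 0.0]
contact_force: [-0.1, 0.5, 0.1]
gripper_width: 0.998
grasp_force: 0.0
```

```bash
python3 -c "
from h import *
look({'green':(7,59),'blue':(7,58)},'w3')"
```

```text
t 10.1 tcp [ 0.4396 -0.137   0.1962] yaw [0.001 0.706 0.708 0.001] q [ 0.62  0.2  -0.51  2.06  0.13  0.9   0.05]
green (227, 245, 56, 52) [(7, (435, -288, 88)), (59, (436, -252, 75))]
green (232, 228, 47, 23) [(7, (436, -248, 66)), (59, (437, -218, 56))]
green (443, 125, 54, 48) [(7, (705, -110, 65)), (59, (664, -101, 55))]
green (408, 112, 62, 62) [(7, (666, -102, 78)), (59, (630, -95, 66))]
blue (231, 149, 56, 61) [(7, (441, -150, 81)), (58, (441, -136, 69))]
blue (320, 133, 49, 48) [(7, (549, -119, 62)), (58, (532, -110, 52))]
```

View pics/w3.png

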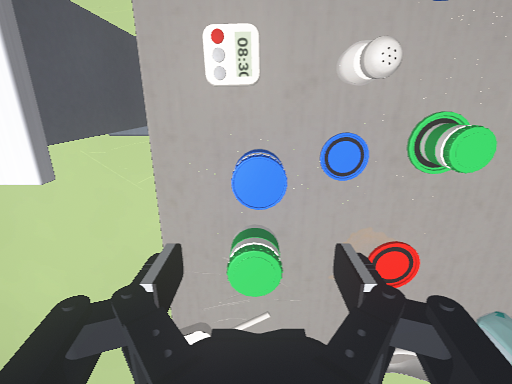

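Green stands in its holder, with its lid at (469,149). The blue tub's lid centre is near (259,181), and its x range is 231–287.

```bash
python3 -c "
from h import *
K,T=cam('wrist')
for p in ((259,181.5),(259,209.5),(231,181.5),(287,181.5)): print(p,ray(K,T,p,.058).round(4))"
```

```text
(259, 181.5) [ 0.4416 -0.1367  0.058 ]
(259, 209.5) [ 0.4418 -0.1699  0.058 ]
(231, 181.5) [ 0.4108 -0.1368  0.058 ]
(287, 181.5) [ 0.4725 -0.1366  0.058 ]
```

Call:
move_arm --commands '[[[-0.001,0.002,0.04,0,0,0,0.085],[0,0,0.04,0,0,0,0.085],[0,0,0.03,0,0,0,0.085],[0,0,0.03,0,0,0,0.085],[0,0,0.025,0,0,0,0.085],[0,0,0.018,0,0,0,0.085],[0,0,0,0,0,0,0.085],[0,0,0,0,0,0,0.07],[0,0,0,0,0,0,0.065],[0,0,0,0,0,0,0.055],[0,0,0,0,0,0,0.05],[0,0,0,0,0,0,0.05],[0,0,0,0,0,0,0.05]]]'

```text
t: 11.68
eef_pos: [0.4411, -0.1383, 0.0132]
tool_rot: [0.001, 0.706, 0.708, 0.0]
contact_force: [-0.3, 0.2, 6.8]
gripper_width: 0.716
grasp_force: 32.3
```

Call:
move_arm --commands '[[[0,0,-0.01,0,0,0,0.05],[0,0,-0.025,0,0,0,0.05],[0,0,-0.04,0,0,0,0.05],[0,0,-0.04,0,0,0,0.05],[0.02,0,-0.02,0,0,0,0.05],[0.035,0,0,0,0,0,0.05],[0.04,0,0,0,0,0,0.05],[0.04,0,0,0,0,0,0.05],[0.04,0.005,0,0,0,0,0.05],[0.032,0.02,0,0,0,0,0.05],[0.02,0.035,0,0,0,0,0.05],[0.005,0.04,0,0,0,0,0.05],[0,0.04,0,0,0,0,0.05],[0,0.035,0,0,0,0,0.05],[0,0.019,0,0,0,0,0.05],[0,0,0,0,0,0,0.05]]]'

```text
t: 13.68
eef_pos: [0.6344, 0.0939, 0.1473]
tool_rot: [-0.0, 0.707, 0.708, 0.0]
contact_force: [-0.1, 0.2, -1.4]
gripper_width: 0.718
grasp_force: 33.6
```

```bash
python3 -c "
from h import *
look({'yellow':(7,),'blue':(7,)},'w4')
im,K,T=shoot('top')
for k in blobs(im,'blue'): print(cv2.boundingRect(k),circ(K,T,k,.007))"
```

```text
t 13.7 tcp [0.6333 0.094  0.1472] yaw [-0.     0.706  0.708 -0.   ] q [ 0.14  0.56 -0.54  1.69  0.34  0.98 -0.51]
yellow (25, 40, 92, 83) [(7, (446, 194, 95))]
yellow (224, 0, 66, 34) [(7, (633, 263, 59))]
yellow (208, 0, 98, 52) [(7, (633, 262, 88))]
blue (189, 198, 138, 140) [(7, (627, -38, 225))]
blue (232, 153, 54, 44) [(7, (636, 96, 60))]
blue (219, 139, 80, 65) [(7, (636, 96, 89))]
(198, 167, 15, 8) (614, 102, 37)
(190, 154, 26, 26) (624, 105, 83)
```

View pics/w4.png

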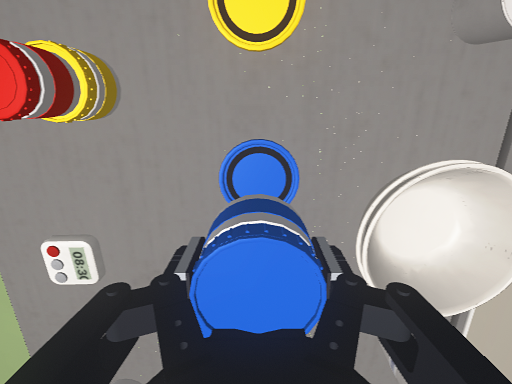

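```bash
python3 -c "
from h import *
K,T=cam('wrist')
for z in(0,.04,.08): print(z,[ray(K,T,p,z).round(3)[:2] for p in((357,240),(362,215))])
K,T=cam('top')
for z in(0,.04,.08): print(z,ray(K,T,(225,115),z).round(3)[:2])"
```

```text
0 [array([0.755, 0.018]), array([0.757, 0.051])]
0.04 [array([0.738, 0.039]), array([0.74 , 0.068])]
0.08 [array([0.721, 0.061]), array([0.723, 0.085])]
0 [0.756 0.052]
0.04 [0.741 0.05 ]
0.08 [0.726 0.049]
```

The blue tub is held upright over its ring at (259,178), which gives (0.636, 0.096). The bowl's edge is at x ≥ 0.72 and the fingers' backs reach 0.69, so there is room. Lowering now.

Call:
move_arm --commands '[[[0.001,0.002,0.02,0,0,0,0.05],[0,0,0.03,0,0,0,0.05],[0,0,0.03,0,0,0,0.05],[0,0,0.025,0,0,0,0.05],[0,0,0.015,0,0,0,0.05],[0,0,0.007,0,0,0,0.05],[0,0,0.003,0,0,0,0.05],[0,0,0,0,0,0,0.05],[0,0,0,0,0,0,0.05]]]'

```text
t: 14.9
eef_pos: [0.6363, 0.0954, 0.0181]
tool_rot: [0.0, 0.706, 0.708, 0.001]
contact_force: [0.5, -0.3, -2.1]
gripper_width: 0.717
grasp_force: 33.6
```

Call:
move_arm --commands '[[[0,0,0.002,0,0,0,0.05],[0,0,0,0,0,0,0.05],[0,0,0,0,0,0,0.065],[0,0,0,0,0,0,0.07],[0,0,0,0,0,0,0.08],[0,0,0,0,0,0,0.08],[0,0,-0.02,0,0,0,0.08],[0,0,-0.04,0,0,0,0.08],[0,0,-0.05,0,0,0,0.085],[0,0,-0.05,0,0,0,0.085],[0,0,-0.05,0,0,0,0.085],[0.015,-0.03,0,0,0,0,0.085],[0.02,-0.038,0,0,0,0,0.085],[0.02,-0.038,0,0,0,0,0.085],[0.02,-0.038,0,0,0,0,0.085],[0.015,-0.025,0,0,0,0,0.085],[0.003,-0.004,0,0,0,0,0.085],[0,0,0,0,0,0,0.085]]]'

```text
t: 17.15
eef_pos: [0.4632, 0.1878, 0.2262]
tool_rot: [0.001, 0.706, 0.708, 0.001]
contact_force: [-0.3, -0.6, 0.2]
gripper_width: 0.993
grasp_force: 0.0
```

```bash
python3 -c "
from h import *
look({'red':(112,),'yellow':(7,58),'blue':(7,61)},'w5')"
```

```text
t 17.2 tcp [0.4636 0.1874 0.2259] yaw [0.    0.707 0.708 0.   ] q [ 0.07  0.26 -0.67  1.94  0.19  1.01 -0.69]
red (235, 154, 51, 55) [(112, (466, 195, 57))]
yellow (234, 141, 51, 38) [(7, (465, 185, 74)), (58, (465, 197, 64))]
yellow (353, 67, 71, 73) [(7, (632, 269, 91)), (58, (608, 269, 78))]
blue (342, 197, 72, 69) [(7, (648, 85, 128)), (61, (621, 112, 109))]
```

View pics/w5.png

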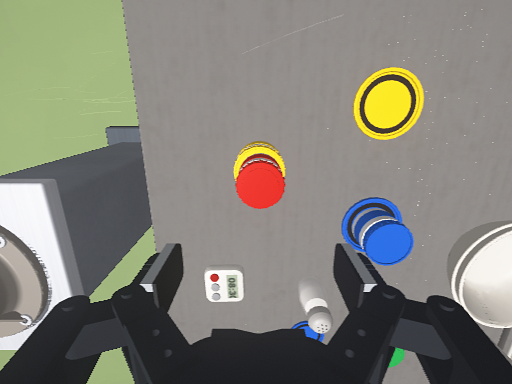

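Blue stands in its holder, lid at (386,243). The red lid at (260,184) gives about (0.466, 0.191).

Call:
move_arm --commands '[[[0.003,0.002,0.03,0,0,0,0.085],[0,0,0.03,0,0,0,0.085],[0,0,0.03,0,0,0,0.085],[0,0,0.03,0,0,0,0.085],[0,0,0.022,0,0,0,0.085],[0,0,0.015,0,0,0,0.085],[0,0,0,0,0,0,0.085],[0,0,0,0,0,0,0.06],[0,0,0,0,0,0,0.055],[0,0,0,0,0,0,0.045],[0,0,0,0,0,0,0.04],[0,0,0,0,0,0,0.04],[0,0,0,0,0,0,0.04],[0,0,0,0,0,0,0.04]]]'

```text
t: 18.95
eef_pos: [0.4654, 0.1911, 0.0692]
tool_rot: [0.001, 0.706, 0.708, 0.001]
contact_force: [-0.9, -0.7, 5.3]
gripper_width: 0.579
grasp_force: 31.0
```

Call:
move_arm --commands '[[[0,0,-0.01,0,0,0,0.04],[0,0,-0.025,0,0,0,0.04],[0,0,-0.04,0,0,0,0.04],[0,0,-0.04,0,0,0,0.04],[0,0,-0.02,0,0,0,0.04],[-0.02,0,0,0,0,0,0.04],[-0.035,0.005,0,0,0,0,0.04],[-0.042,0.01,0,0,0,0,0.04],[-0.042,0.015,0,0,0,0,0.04],[-0.042,0.015,0,0,0,0,0.04],[-0.042,0.02,0,0,0,0,0.04],[-0.042,0.02,0,0,0,0,0.04],[-0.042,0.02,0,0,0,0,0.04],[-0.042,0.02,0,0,0,0,0.04],[-0.042,0.015,0,0,0,0,0.04],[-0.042,0.015,0,0,0,0,0.04],[-0.032,0.012,0,0,0,0,0.04],[-0.007,0.003,0,0,0,0,0.04],[0,0,0,0,0,0,0.04]]]'

```text
t: 21.32
eef_pos: [0.6353, -0.2802, 0.2031]
tool_rot: [-0.001, 0.706, 0.708, 0.0]
contact_force: [0.1, 1.1, -1.5]
gripper_width: 0.574
grasp_force: 31.4
```

```bash
python3 -c "
from h import *
look({'red':(7,),'green':(7,)},'w6')"
```

```text
t 21.4 tcp [ 0.6354 -0.2792  0.2033] yaw [-0.001  0.706  0.708  0.   ] q [ 0.62  0.57 -0.44  1.51  0.26  1.12  0.13]
red (204, 234, 109, 100) [(7, (637, -464, 180))]
red (212, 207, 93, 49) [(7, (637, -400, 135))]
red (230, 140, 59, 58) [(7, (638, -280, 78))]
green (34, 119, 70, 64) [(7, (393, -257, 88))]
green (78, 118, 45, 54) [(7, (428, -248, 70))]
green (253, 0, 70, 52) [(7, (668, -104, 77))]
```

View pics/w6.png

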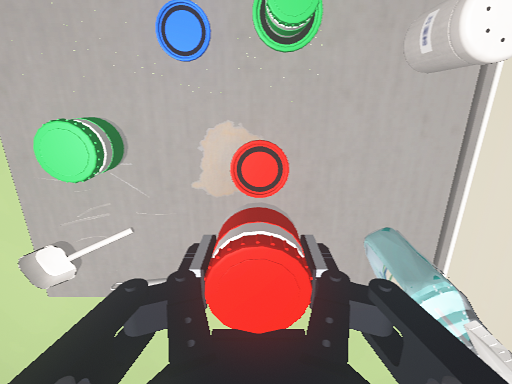

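The red tub is held upright over its ring at (260,168), which gives (0.638, -0.280). Lowering, releasing and retracting up.

Call:
move_arm --commands '[[[0,0.002,0.03,0,0,0,0.04],[0,0,0.04,0,0,0,0.04],[0,0,0.04,0,0,0,0.04],[0,0,0.03,0,0,0,0.04],[0,0,0.025,0,0,0,0.04],[0,0,0.012,0,0,0,0.04],[0,0,0.006,0,0,0,0.04],[0,0,0.002,0,0,0,0.04],[0,0,0,0,0,0,0.04],[0,0,0,0,0,0,0.04]]]'

```text
t: 22.62
eef_pos: [0.6381, -0.281, 0.0191]
tool_rot: [0.001, 0.706, 0.708, 0.0]
contact_force: [-0.4, 0.2, -1.8]
gripper_width: 0.579
grasp_force: 31.5
```

Call:
move_arm --commands '[[[0,0,0.003,0,0,0,0.04],[0,0,0,0,0,0,0.04],[0,0,0,0,0,0,0.054],[0,0,0,0,0,0,0.06],[0,0,0,0,0,0,0.075],[0,0,0,0,0,0,0.085],[0,0,0,0,0,0,0.085],[0,0,-0.02,0,0,0,0.085],[0,0,-0.04,0,0,0,0.085],[0,0,-0.05,0,0,0,0.085],[0,0,-0.05,0,0,0,0.085],[0,0,-0.03,0,0,0,0.085]]]'

```text
t: 24.12
eef_pos: [0.6388, -0.2808, 0.2104]
tool_rot: [0.002, 0.706, 0.708, 0.001]
contact_force: [-0.0, -0.3, -1.1]
gripper_width: 0.991
grasp_force: 0.0
```

Call:
move_arm --commands '[[[0.02,0,0,0,0,0,0.085],[0.037,-0.006,0,0,0,0,0.085],[0.042,-0.014,0,0,0,0,0.085],[0.042,-0.018,0,0,0,0,0.085],[0.042,-0.018,0,0,0,0,0.085],[0.042,-0.018,0,0,0,0,0.085],[0.042,-0.018,0,0,0,0,0.085],[0.042,-0.018,0,0,0,0,0.085],[0.042,-0.018,0,0,0,0,0.085],[0.042,-0.018,0,0,0,0,0.085],[0.042,-0.018,0,0,0,0,0.085],[0.03,-0.008,0,0,0,0,0.085],[0.005,-0.001,0,0,0,0,0.085],[0,0,0,0,0,0,0.085]]]'

```text
t: 25.88
eef_pos: [0.4632, 0.1885, 0.205]
tool_rot: [0.0, 0.706, 0.708, -0.0]
contact_force: [0.2, -0.5, -0.9]
gripper_width: 0.994
grasp_force: 0.0
```

```bash
python3 -c "
from h import *
look({'yellow':(7,58)},'w7')
im,K,T=shoot('top')
for c in ('red','green','blue'):
  for k in blobs(im,c): print(c,cv2.boundingRect(k),circ(K,T,k,.061))"
```

```text
t 25.9 tcp [0.4635 0.1878 0.205 ] yaw [ 0.     0.707  0.708 -0.001] q [ 0.06  0.29 -0.66  1.96  0.21  0.97 -0.71]
yellow (232, 144, 56, 59) [(7, (465, 182, 80)), (58, (465, 195, 68))]
yellow (359, 65, 76, 78) [(7, (632, 269, 91)), (58, (607, 269, 77))]
red (57, 233, 16, 58) (399, 409, 127)
red (346, 142, 32, 32) (625, -270, 84)
green (346, 224, 28, 29) (436, -250, 65)
green (274, 132, 30, 31) (652, -97, 75)
blue (286, 183, 25, 24) (539, -114, 58)
blue (190, 143, 37, 37) (622, 90, 88)
```

View pics/w7.png

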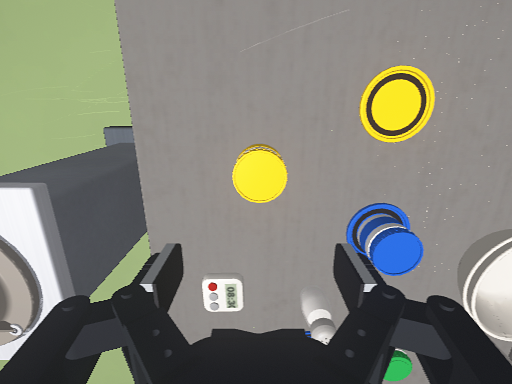

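The yellow lid centre at (260,175) gives about (0.465, 0.191). Gripping.

Call:
move_arm --commands '[[[0.003,0.002,0.04,0,0,0,0.085],[0,0,0.04,0,0,0,0.085],[0,0,0.035,0,0,0,0.085],[0,0,0.035,0,0,0,0.085],[0,0,0.025,0,0,0,0.085],[0,0,0.016,0,0,0,0.085],[0,0,0,0,0,0,0.085],[0,0,0,0,0,0,0.07],[0,0,0,0,0,0,0.065],[0,0,0,0,0,0,0.055],[0,0,0,0,0,0,0.05],[0,0,0,0,0,0,0.05],[0,0,0,0,0,0,0.05]]]'

```text
t: 27.6
eef_pos: [0.4656, 0.192, 0.0153]
tool_rot: [0.0, 0.706, 0.708, 0.0]
contact_force: [-3.0, -0.9, 6.1]
gripper_width: 0.724
grasp_force: 31.5
```

Call:
move_arm --commands '[[[0,0,-0.01,0,0,0,0.05],[0,0,-0.025,0,0,0,0.05],[0,0,-0.04,0,0,0,0.05],[0,0,-0.025,0,0,0,0.05],[0.008,0.018,0,0,0,0,0.05],[0.015,0.032,0,0,0,0,0.05],[0.016,0.035,0,0,0,0,0.05],[0.016,0.035,0,0,0,0,0.05],[0.014,0.03,0,0,0,0,0.05],[0.007,0.016,0,0,0,0,0.05],[0,0,0,0,0,0,0.05]]]'

```text
t: 28.98
eef_pos: [0.6321, 0.2685, 0.1145]
tool_rot: [-0.0, 0.706, 0.708, 0.0]
contact_force: [0.6, -0.5, -3.2]
gripper_width: 0.718
grasp_force: 33.8
```

```bash
python3 -c "
from h import *
look({'yellow':(7,)},'w8')"
```

```text
t 29.0 tcp [0.6311 0.2681 0.1144] yaw [-0.     0.706  0.708 -0.   ] q [-0.12  0.67 -0.55  1.59  0.4   0.99 -0.8 ]
yellow (190, 196, 136, 138) [(7, (633, 169, 188))]
yellow (228, 160, 61, 40) [(7, (633, 270, 60))]
yellow (214, 144, 90, 66) [(7, (633, 270, 89))]
```

View pics/w8.png

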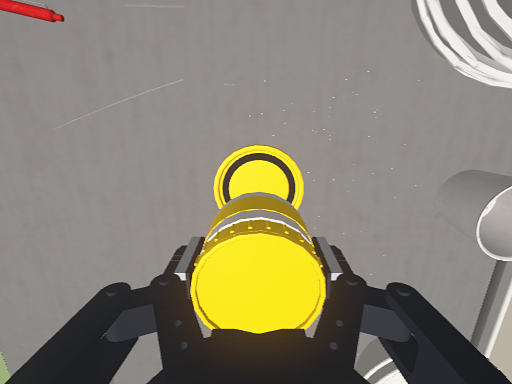

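The yellow tub is aligned over its ring at (259,186), which gives (0.633, 0.269).

Call:
move_arm --commands '[[[0,0.001,0.02,0,0,0,0.05],[0,0,0.03,0,0,0,0.05],[0,0,0.025,0,0,0,0.05],[0,0,0.012,0,0,0,0.05],[0,0,0.005,0,0,0,0.05],[0,0,0.002,0,0,0,0.05],[0,0,0,0,0,0,0.05],[0,0,0,0,0,0,0.05]]]'

```text
t: 30.02
eef_pos: [0.6329, 0.2685, 0.0211]
tool_rot: [0.0, 0.706, 0.708, 0.001]
contact_force: [-0.7, -0.6, -1.9]
gripper_width: 0.716
grasp_force: 33.8
```

Call:
move_arm --commands '[[[0,0,0.002,0,0,0,0.05],[0,0,0.001,0,0,0,0.05],[0,0,0,0,0,0,0.05],[0,0,0,0,0,0,0.065],[0,0,0,0,0,0,0.07],[0,0,0,0,0,0,0.085],[0,0,0,0,0,0,0.085],[0,0,-0.02,0,0,0,0.085],[0,0,-0.04,0,0,0,0.085],[0,0,-0.05,0,0,0,0.085],[0,0,-0.05,0,0,0,0.085],[0,0,-0.04,0,0,0,0.085],[0.02,-0.04,0,0,0,0,0.085],[0.02,-0.04,0,0,0,0,0.085],[0.02,-0.04,0,0,0,0,0.085],[0,0,0,0,0,0,0.085]]]'

```text
t: 32.02
eef_pos: [0.5085, 0.3312, 0.2195]
tool_rot: [-0.0, 0.704, 0.71, 0.001]
contact_force: [0.3, 0.7, 0.1]
gripper_width: 0.997
grasp_force: 0.0
```

```bash
python3 -c "
from h import *
a,K,T=shoot('top');b,_,_=shoot('side')
cv2.imwrite('pics/f.png',np.vstack([cv2.resize(a[120:280,90:410],(800,400)),cv2.resize(b[125:305,110:370],(289,200)).repeat(1,1) if 0 else cv2.copyMakeBorder(cv2.resize(b[125:305,110:370],(289,200)),0,0,0,511,0)])[:,:,::-1])
cv2.imwrite('pics/fs.png',cv2.resize(b[120:310,120:360],(758,600),interpolation=cv2.INTER_CUBIC)[:,:,::-1])"
```

```text
(no output)
```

View pics/f.png

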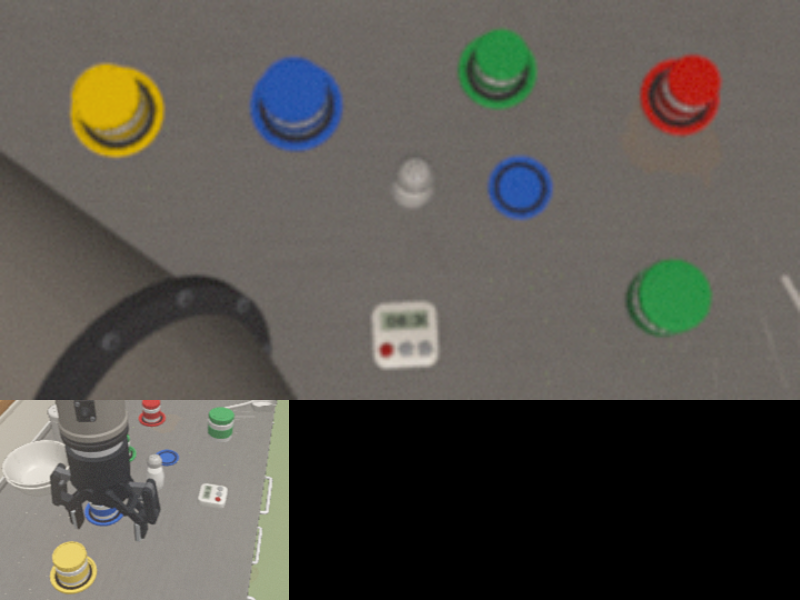

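View pics/fs.png

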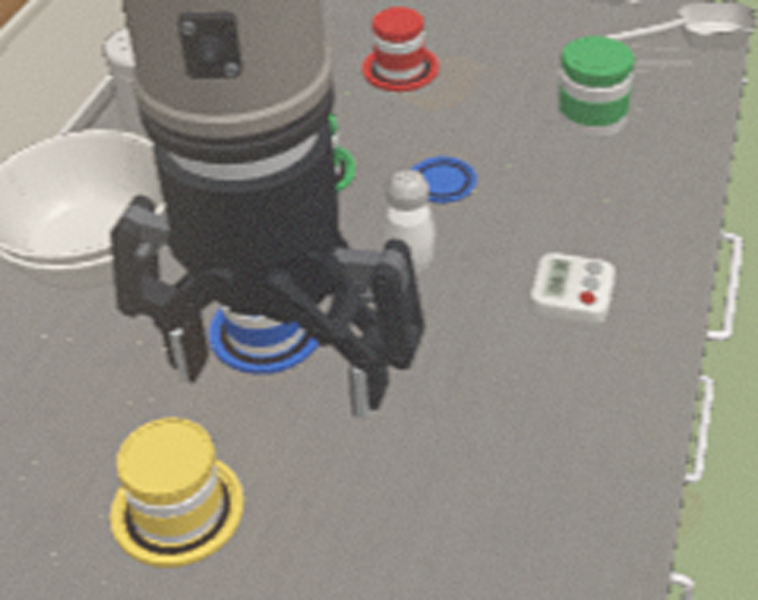

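All four tubs stand upright within their own rims: yellow (110,95), blue (295,92), green (500,55) and red (690,82) in the crop. The salt shaker and timer are where they were, and the gripper is clear of everything.

```bash
python3 -c "
from station import bot
print(bot.hand_in())"
```

```text
the job is handed in; nothing more can be done
None
```

All four tubs stand upright in the holders of their own colour, the salt shaker and timer were left where they were, and the job is handed in at about 32 s on the robot's clock; the hand-in returned no verdict.

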